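Pack the vegetable slicer's blade inserts into their caddy and park its lever

TASK

Pack up the vegetable slicer: swing up the green strap of the white caddy, lay every steel blade insert flat in the caddy's channel, right up to its closed end, and swing the strap down over them again. The inserts are drying between the ribs of the grey drain tray, too flat to be picked up there, so slide each one out a little over the sink, without letting it drop in, and take it by its two long sides. Also set the slicer's red-knobbed thickness lever to the green mark of its scale, and leave the brush, the mug and the egg cup as they stand.

Things in the scene. Friction and masses are not known exactly. Their poses are not given: they have to be found in the camera images.
- insert_fine: Blade insert: steel plate 170 x 46 x 2.5 mm, 0.12 kg, black ends, ten fine teeth marks. Origin: centre of underside; x along its length, z up, either end may lead. Two or three lie in the channels of the drain tray, one in each. A fingertip pressing with 10 to 15 N drags it along. An end 35 to 45 mm past the tray's lip can be gripped by its long sides.
- insert_coarse: Blade insert: steel plate 170 x 46 x 2.5 mm, 0.12 kg, black ends, five coarse teeth marks. Origin: centre of underside; x along its length, z up, either end may lead. Two or three lie in the channels of the drain tray, one in each. A fingertip pressing with 10 to 15 N drags it along. An end 35 to 45 mm past the tray's lip can be gripped by its long sides.
- insert_wavy: Blade insert: steel plate 170 x 46 x 2.5 mm, 0.12 kg, black ends, a zigzag blade line. Origin: centre of underside; x along its length, z up, either end may lead. Two or three lie in the channels of the drain tray, one in each. A fingertip pressing with 10 to 15 N drags it along. An end 35 to 45 mm past the tray's lip can be gripped by its long sides.
- drain_tray: Grey drain tray, fixed, 260 x 182 mm, 3 mm floor, left of the sink. Origin: middle of its open lip, at worktop height; x from the lip into the tray, away from the sink. Three channels along x, 50 mm wide, middles at y = -58, 0, +58 mm, between ribs 8.5 mm high. The lip lies at the sink's edge: past it (world -y) is the 200 mm deep bowl, open for fingers at world x above 0.44.
- caddy: White caddy, loose, 0.75 kg. Origin: centre of underside; x along its channel. Channel 54 mm wide, x -60 to +60 mm, floor 30 mm above the origin, 4 mm side walls with tops at 46 mm. Closed at +x by a stop (face x = +59.5 mm, top 52 mm), open at -x, where an insert sticks out about 55 mm: lay its centre about 31 mm from the origin toward -x. Inserts stack in any order, 2.5 mm each.
- strap (a joint): Hinge of the caddy's green strap: 0 = down over the channel (the start), grows as its free end is lifted, 1.57 = upright, 1.9 = leaning back on its stop. Falls shut below about 1.5, stays open above 1.65; light (0.045 kg). Down, its underside clears the channel floor by 20 mm.
- strap_tab (a point): Point in the upturned thumb tab at the free end of the strap. Strap and tab are 16 mm wide across the caddy; the tab is 5 mm thick, its top 10 mm above this point when the strap is down, the strap 12 mm below. Pinch it across the width from above and follow its arc, 146 mm about strap_hinge.
- strap_hinge (a point): Middle of the strap's hinge pin, on the caddy at x = +67 mm, 54 mm above its underside. Axes as the caddy's; the hinge axis is y. With the strap down the free end lies toward -x.
- thickness_lever (a joint): Thickness lever on the slicer's side that faces the sink: 0 = leaning 0.87 rad from upright to the slicer's front (its -x, toward the robot), grows as the knob swings up and over to +x, upright at 0.87, stop at 1.6. Wide green mark at 0.50, black ticks every 0.25. Starts at 0.95 to 1.5. Stays where it is left; about 1.3 N at the knob moves it.
- lever_knob (a point): Centre of the red ball knob (22 mm diameter) at the end of the thickness lever, 82 mm from lever_pivot.
- lever_pivot (a point): Pivot of the thickness lever, 58 mm above the worktop. Axes of the slicer: hinge axis y, z up, x toward its back. The white scale disc (46 mm radius) stands 10 to 16 mm behind the lever, toward -y; beside the lever the slicer is under 75 mm high. The slicer is fixed.
- green_mark (a point): Middle of the green mark on the white scale disc, 40 mm from the lever's pivot; the lever points at it at 0.50 rad.
- dish_brush: Wooden dish brush 214 x 47 x 36 mm on the strip in front of the sink, to be left alone. Origin: underside, middle.
- mug_stone: Stoneware mug 115 x 82 x 92 mm on the worktop before the bread bin, to be left alone. Origin: underside.
- egg_cup: Stoneware egg cup, 47 mm diameter, 50 mm tall, behind the inserts, to be left alone. Origin: underside.

How it is judged:
On the way, in this order (a step that is already met when the one before it is completed fails the run):
1. the strap of the caddy is swung up (value of joint strap above 1.3 rad), for 0.2 s.
2. every insert lies flat in the caddy's channel and is let go, with the strap still up (value of joint strap above 1 rad and x of insert_fine in the frame of caddy between -0.055 and -0.015 m and y of insert_fine in the frame of caddy between -0.008 and 0.008 m and z of insert_fine in the frame of caddy between 0.027 and 0.04 m and angle between the z axis of each of insert_fine, insert_coarse, insert_wavy and the z axis of caddy, either way round below 0.06 rad and x of insert_coarse in the frame of caddy between -0.055 and -0.015 m and y of insert_coarse in the frame of caddy between -0.008 and 0.008 m and z of insert_coarse in the frame of caddy between 0.027 and 0.04 m and x of insert_wavy in the frame of caddy between -0.055 and -0.015 m and y of insert_wavy in the frame of caddy between -0.008 and 0.008 m and z of insert_wavy in the frame of caddy between 0.027 and 0.04 m and contact force between the fingers and insert_fine below 0.2 N and contact force between the fingers and insert_coarse below 0.2 N and contact force between the fingers and insert_wavy below 0.2 N), for 0.3 s.
3. the strap is swung down over the inserts (value of joint strap below 0.1 rad), for 0.3 s.
At the end, for the whole second after the job is handed in: Every insert present lies flat and still in the caddy, centred within 8 mm across the channel and 15 to 55 mm from the caddy's origin toward the open end; strap down (under 0.10 rad); lever at the green mark (0.40 to 0.60 rad); caddy level on the worktop (x of insert_fine in the frame of caddy between -0.055 and -0.015 m and y of insert_fine in the frame of caddy between -0.008 and 0.008 m and z of insert_fine in the frame of caddy between 0.027 and 0.04 m and angle between the z axis of each of insert_fine, insert_coarse, insert_wavy and the z axis of caddy, either way round below 0.06 rad and x of insert_coarse in the frame of caddy between -0.055 and -0.015 m and y of insert_coarse in the frame of caddy between -0.008 and 0.008 m and z of insert_coarse in the frame of caddy between 0.027 and 0.04 m and x of insert_wavy in the frame of caddy between -0.055 and -0.015 m and y of insert_wavy in the frame of caddy between -0.008 and 0.008 m and z of insert_wavy in the frame of caddy between 0.027 and 0.04 m and linear speed of each of insert_fine, insert_coarse, insert_wavy below 0.02 m/s and value of joint strap below 0.1 rad and value of joint thickness_lever between 0.4 and 0.6 rad and angle between caddy's own z axis and vertical below 0.06 rad and height (world z) of caddy between -0.005 and 0.006 m); the robot touches nothing.
It fails at once if the dish brush, the mug or the egg cup is moved by more than 4 cm (distance of any of dish_brush, mug_stone, egg_cup from where it was at the start of the episode above 0.04 m).
Of insert_fine, insert_coarse, insert_wavy only 2 to 3 are there at a start; the rules pass over those that are not, and their reading is None.
At some moment in a run one of insert_fine, insert_coarse, insert_wavy, caddy may be knocked a few centimetres aside while the robot is not near it.
It also fails if it takes over 210 s, if anything falls off the work surface, if the arm or the gripper's body presses on something with over 40 N, if the wrist force passes 120 N, or if a joint passes its speed limit or range.

ROBOT

A 7-joint arm with a two-finger parallel gripper is mounted at the origin on a cart in front of the work surface, level with it; the furniture and walls round the work are solid. World frame = base frame: x ahead of the robot, y to its left, z up, the work surface at z = 0. Lengths are in m, angles in rad, forces in N, time in s.
With the tool pointing down it reaches from about 0.35 to 0.9 m from the base axis. Payload 19.9 kg.
Tool frame: the origin (TCP) lies midway between the tips of the shut fingers; the grasp point (between the pads) lies 19 mm behind it; z points along the fingers, y is the direction in which the jaws open and shut (so a half turn about z gives the same grasp; the last joint's range is limited). The gripper opens to 85 mm and grips with 20 to 120 N. Pads are 22 mm wide; open, the fingers measure 114 mm over their backs; the gripper's body (76 mm by 85 mm) begins 54 mm behind the grasp point. The pads swing forward as they close: fully open they stand 13 mm farther back than shut.
Start: joints at [-1.224, 0.417, -0.01, 1.614, 0.005, 1.111, -0.053], TCP at [0.237, 0.578, 0.231] pointing down, gripper open.
Joint ranges: [-2.81, 2.81], [-0.39, 2.02], [-1.27, 1.25], [0.06, 2.57], [-1.19, 4.33], [0.19, 2], [-2.82, 2.82]. Speed limits (rad/s): [1.89, 1.89, 2.39, 2.39, 3.01, 3.01, 3.01].

INTERFACE

Orientations are given as a unit quaternion [w, x, y, z].
In Python, from station import robot gives the robot as it stands. Calls block until the motion is done:
- robot.movep(position, orientation): joint-space move of the TCP to a pose.
- robot.move_linear(position, rot=None, feed=0.15, stop_force=None): straight line of the TCP; rot=None keeps the orientation; feed is the mean speed in m/s. With stop_force (N) it stops when the force on the tool has changed by that much, and returns True; else False.
- robot.goto_joints(angles): joint-space move.
- robot.release() and robot.clamp(newtons=None): open the fingers fully, or close them until they stop; newtons is the grip in N (None keeps the last).
- robot.sleep(seconds).
- robot.ik(position, orientation): joint angles nearest the present ones, or None.
- robot.camera(name): name is "scene" or "top" or "wrist"; returns (picture, depth): 400x640x3 uint8, red, green, blue; 400x640 float32, m along the optical axis (not along the pixel's ray), 0 where there is no reading.
- robot.get_calibration(name): a dict with "fx", "fy", "cx", "cy" (pixels), "T" (4x4, takes a point from camera to world coordinates); the wrist camera has in their place "tool_from_camera" (4x4, takes a point from camera to tool coordinates, whose origin is the TCP and whose axes are the flange's). Camera axes: x right, y up, looking along -z (the intrinsics and any distortion apply to the point x, -y, -z); pixel columns grow to the right and rows downward; lengths in m; the calibration is good to about 2 mm. A picture is of the moment at which its call begins: read the wrist's pose just before it. get_calibration takes no time and is no camera call.
A pose or a line that the arm cannot do raises robot.IKError and nothing moves.
- robot.sign_off(): hands the job in, once; it reports no verdict.
Readings, each from a call of its own:
- robot.current_t(): time.
- robot.current_joint_positions(): joint angles.
- robot.current_qvel(): joint speeds.
- robot.current_joint_torque(): joint torques, N m.
- robot.current_ee_pos(): TCP position.
- robot.current_tool_rot(): TCP orientation.
- robot.current_contact_force(): force on the tool from outside, world axes, zero at the start.
- robot.current_torque(): the same for the moment, N m.
- robot.current_grip_width(): finger opening in m.
Only numpy, scipy, OpenCV 4.12 (cv2) and the standard library are available. Lean on these libraries where they do the work, as an engineer would, in place of code of your own. Each camera call takes 0.05 s, during which the arm holds its last target. There are 200 camera calls.

## Working session

There is one attempt and no reset: what is moved stays moved. The work goes in short steps, each a Python script; the robot and the scene stay as the last script left them, time stands still between calls to the robot, and variables do not carry over. Pictures are saved under pics/ and viewed, about 12 in all and at most 16, crops included, and the job is handed in when it is done.

```bash
ls; mkdir -p pics
python3 - <<'E'
from station import robot
import cv2,numpy as np
for n in("scene","top"):
    p,d=robot.camera(n); c=robot.get_calibration(n)
    cv2.imwrite(f"pics/{n}0.png",p[:,:,::-1]); np.save(f"pics/{n}0.npy",d)
    print(n,{k:(np.round(v,4).tolist()) for k,v in c.items() if not isinstance(v,str)})
print({k:np.round(v,4).tolist() for k,v in robot.get_calibration("wrist").items()})
print(robot.current_tool_rot(),robot.current_ee_pos(),robot.current_t())
E
```

```text
pics
scene {'fx': 385.6919, 'fy': 385.6919, 'cx': 320.345, 'cy': 198.9309, 'T': [[0.6317, 0.5588, -0.5373, -0.0943], [-0.7751, 0.4622, -0.4307, -0.4826], [0.0077, 0.6885, 0.7252, 0.9466], [0.0, 0.0, 0.0, 1.0]]}
top {'fx': 478.3852, 'fy': 478.3852, 'cx': 309.8518, 'cy': 195.2782, 'T': [[0.0288, 0.9927, -0.1171, 0.3405], [-0.9995, 0.0301, 0.0094, 0.0265], [0.0129, 0.1168, 0.9931, 1.5403], [0.0, 0.0, 0.0, 1.0]]}
{'fx': 281.2116, 'fy': 281.2116, 'cx': 317.0632, 'cy': 192.8517, 'tool_from_camera': [[0.0011, 0.9453, 0.3262, 0.0838], [1.0, -0.001, -0.0004, -0.0002], [-0.0001, 0.3262, -0.9453, -0.1429], [0.0, 0.0, 0.0, 1.0]]}
[-7.06451497e-05  1.93190704e-01  9.81161070e-01 -5.48469956e-04] [0.23681529 0.57805221 0.23072998] 0.1
```

View images.

View pics/top0.png

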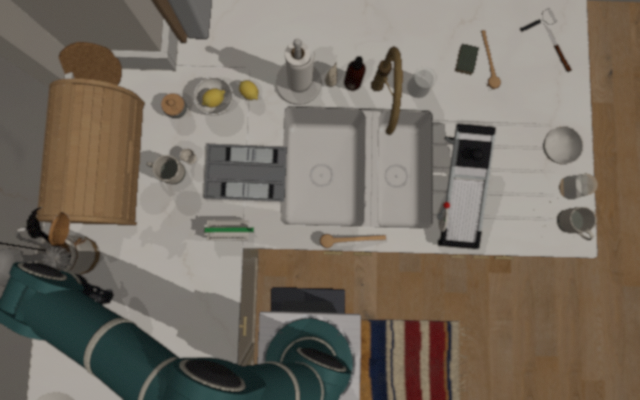

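View pics/scene0.png

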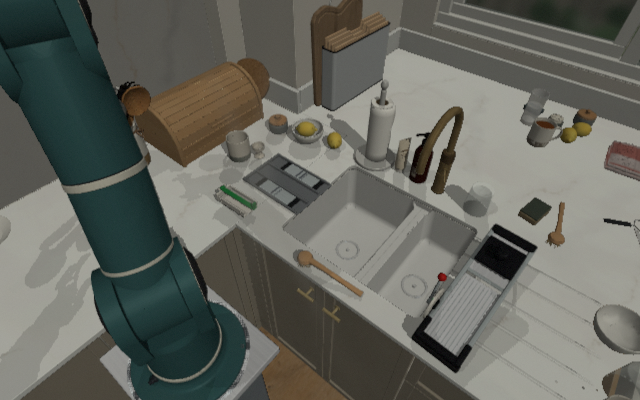

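```bash
cat > h.py <<'E'
from station import robot
import cv2,numpy as np
from scipy.spatial.transform import Rotation as R
def rot(q): return R.from_quat([q[1],q[2],q[3],q[0]])
def quat(r): x=r.as_quat(); return [x[3],x[0],x[1],x[2]]
def down(yaw): # tool z down; jaw axis (tool y) along world direction yaw (+-)
    y=np.array([np.cos(yaw),np.sin(yaw),0]); z=np.array([0,0,-1.]); x=np.cross(y,z)
    return R.from_matrix(np.c_[x,y,z])
def cam(name):
    """picture, depth, intrinsics K, T world_from_cam (at call)"""
    c=robot.get_calibration(name)
    if name=="wrist":
        T=np.eye(4);T[:3,:3]=rot(robot.current_tool_rot()).as_matrix();T[:3,3]=robot.current_ee_pos();T=T@c["tool_from_camera"]
    else: T=np.array(c["T"])
    p,d=robot.camera(name)
    return p,d,(c["fx"],c["fy"],c["cx"],c["cy"]),T
def ray(u,v,K,T,z):
    "pixels -> points on plane world z"
    u=np.asarray(u,float);v=np.asarray(v,float)
    d=np.stack([(u-K[2])/K[0],-(v-K[3])/K[1],-np.ones_like(u)],-1)@T[:3,:3].T
    return T[:3,3]+d*((z-T[2,3])/d[...,2])[...,None]
def pts(d,K,T):
    v,u=np.mgrid[:d.shape[0],:d.shape[1]]
    c=np.stack([(u-K[2])/K[0]*d,-(v-K[3])/K[1]*d,-d],-1)
    return c@T[:3,:3].T+T[:3,3]
def proj(P,K,T):
    c=(np.atleast_2d(P)-T[:3,3])@T[:3,:3]
    return np.c_[K[2]+K[0]*c[:,0]/-c[:,2],K[3]-K[1]*c[:,1]/-c[:,2]]
def snap(name,f,box=None,s=1):
    p,d,K,T=cam(name); np.savez(f"pics/{f}.npz",p=p,d=d,K=K,T=T)
    q=p if box is None else p[box[1]:box[3],box[0]:box[2]]
    cv2.imwrite(f"pics/{f}.png",cv2.resize(q,None,fx=s,fy=s,interpolation=cv2.INTER_CUBIC)[:,:,::-1]); return p,d,K,T
def load(f):
    z=np.load(f"pics/{f}.npz"); return z["p"],z["d"],tuple(z["K"]),z["T"]
E
python3 - <<'E'
from h import *
p,d,K,T=snap("top","t1",(130,90,300,250),4)
W=pts(d,K,T)
for n,u,v,z in(("tray lip nearR",286,201,.01),("tray lip far",286,146,.01),("tray bl",205,198,.01),("insA",250,155,.005),("insB",248,188,.005),("caddyL",205,228,.05),("caddyR",254,230,.05),("knob",446,205,.13),("mug",168,168,.05),("egg",186,155,.05),("sinkfrontleft",286,226,0),("brush",326,240,.03),("bot",290,228,0)):
    print(n,ray(u,v,K,T,z).round(3)[:2],W[v,u].round(3))
E
```

```text
tray lip nearR [0.5   0.088] [ 0.522  0.096 -0.197]
tray lip far [0.68  0.094] [ 0.715  0.101 -0.147]
tray bl [0.502 0.348] [0.502 0.348 0.008]
insA [0.648 0.211] [0.648 0.211 0.002]
insB [0.539 0.212] [0.539 0.212 0.007]
caddyL [0.404 0.335] [0.404 0.332 0.061]
caddyR [0.402 0.183] [0.404 0.187 0.008]
knob [ 0.49  -0.392] [ 0.488 -0.388  0.144]
mug [0.589 0.461] [0.592 0.466 0.034]
egg [0.632 0.407] [0.636 0.412 0.032]
sinkfrontleft [0.42  0.086] [ 0.42   0.086 -0.001]
brush [ 0.378 -0.043] [ 0.378 -0.042  0.037]
bot [0.414 0.073] [ 0.414  0.073 -0.003]
```

View pics/t1.png

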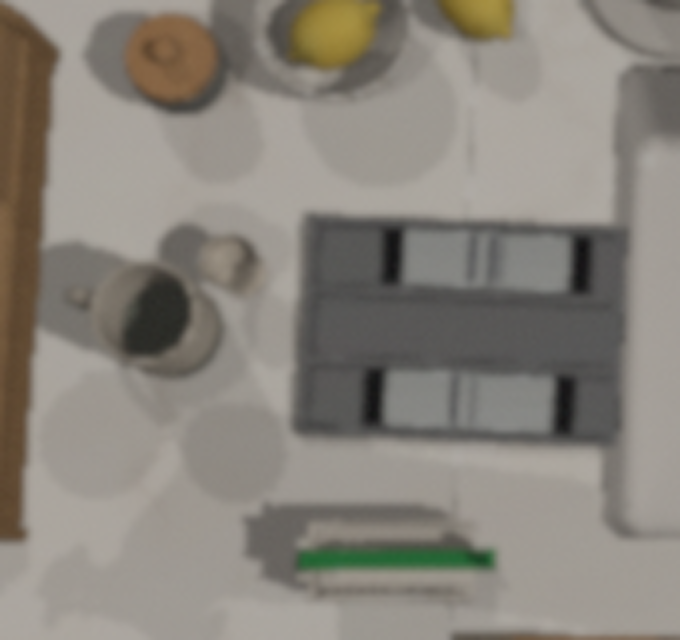

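Run:
```python
from h import *
q=quat(down(0))
for P in([.4,.2,.2],[.4,.35,.3],[.535,.06,0],[.65,.06,0],[.49,-.39,.15],[.5,.22,.17]):
    j=robot.ik(P,q); k=robot.ik(P,quat(down(np.pi))); print(P,None if j is None else np.round(j,2),None if k is None else np.round(k,2))
robot.movep([.48,.2,.19],q)
p,d,K,T=snap("wrist","w1")
print(robot.current_t(),robot.current_ee_pos(),robot.current_contact_force())
```

```text
[0.4, 0.2, 0.2] [-0.91  0.14  0.41  2.08 -0.07  0.93 -0.46] [-0.48  0.14 -0.06  2.07  0.01  0.94  2.6 ]
[0.4, 0.35, 0.3] [-1.05  0.19  0.31  1.77 -0.06  1.19 -0.72] [-0.61  0.2  -0.19  1.76  0.04  1.19  2.33]
[0.535, 0.06, 0] [-0.53  0.65  0.45  1.98 -0.48  0.61  0.25] [ 0.64  0.94 -1.09  1.94  1.05  0.97  2.15]
[0.65, 0.06, 0] [-0.52  0.82  0.54  1.69 -0.56  0.79  0.29] [ 0.56  1.08 -1.09  1.65  1.06  1.12  2.3 ]
[0.49, -0.39, 0.15] [ 0.05  0.64  0.82  1.7  -0.53  1.03  1.05] [-0.09  0.78  1.08  1.71 -0.75  1.13 -1.93]
[0.5, 0.22, 0.17] [-0.8   0.37  0.41  1.88 -0.18  0.93 -0.31] [-0.36  0.35 -0.14  1.87  0.06  0.93  2.62]
1.8583 [0.47973409 0.20132251 0.1899833 ] [-1.19351451 -0.14869704  0.64869727]
```

View pics/w1.png

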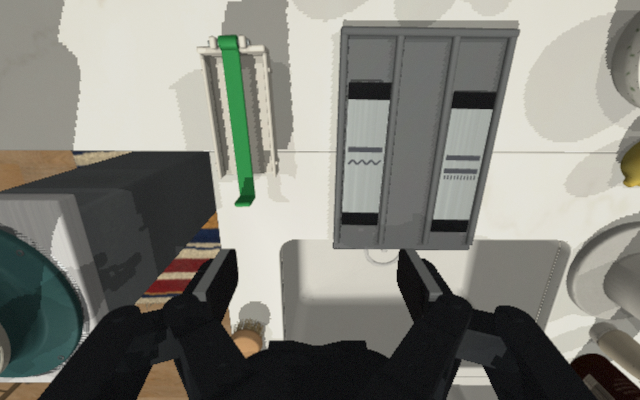

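```bash
cat >> h.py <<'E'
def inserts(p,K,T,z=.0055,box=(335,20,525,300)):
    "centres & ends of black-ended inserts in tray from a wrist picture taken with down(0)"
    b=p.max(2)<45; m=np.zeros_like(b); x0,y0,x1,y1=box; m[y0:y1,x0:x1]=b[y0:y1,x0:x1]
    n,l,s,c=cv2.connectedComponentsWithStats(m.astype(np.uint8))
    return [(s[i,4],)+tuple(ray(*c[i],K,T,z)[:2].round(4)) for i in range(1,n) if 200<s[i,4]<3000]
def green(p,box):
    h=p.astype(int); m=(h[...,1]>h[...,0]+40)&(h[...,1]>h[...,2]+25); k=np.zeros_like(m); x0,y0,x1,y1=box; k[y0:y1,x0:x1]=m[y0:y1,x0:x1]; return k
E
python3 - <<'E'
from h import *
p,d,K,T=load("w1"); W=pts(d,K,T)
print(inserts(p,K,T))
m=green(p,(180,20,290,230)); v,u=np.nonzero(m); G=W[m]; 
print("green z pct",np.percentile(G[:,2],[1,5,25,50,75,95,99]).round(4))
P=ray(u,v,K,T,.053); 
s=(P[:,1]>np.percentile(P[:,1],12))&(P[:,1]<np.percentile(P[:,1],85))
f=np.polyfit(P[s,1],P[s,0],1); print("strap line x=a*y+b",f,"yrange",P[:,1].min(),P[:,1].max())
# depth based profile along y
for y in np.arange(P[:,1].min()-.01,P[:,1].max()+.01,.008):
    g=G[abs(G[:,1]-y)<.004]; 
    if len(g): print(round(y,3),len(g),np.median(g,0).round(4), g[:,2].max().round(3), g[:,0].min().round(4),g[:,0].max().round(4))
r=W[20:230,180:300].reshape(-1,3)
for lo,hi in((.040,.049),(.024,.035),(.05,.056)):
    q=r[(r[:,2]>lo)&(r[:,2]<hi)]; print(lo,len(q),q.min(0).round(4),q.max(0).round(4),cv2.minAreaRect((q[:,:2]*1000).astype(np.float32)))
print("worktop",np.median(W[100:200,285:330,2]))
t=W[20:260,330:525].reshape(-1,3);t=t[(t[:,2]>-.002)&(t[:,2]<.02)]
print("tray z",np.percentile(t[:,2],[5,50,95]),  W[250,335],W[240,400].round(4),W[244,400].round(4),W[246,400].round(4),W[248,400].round(4),W[250,400].round(4))
E
```

```text
[(np.int32(668), np.float64(0.5368), np.float64(0.2911)), (np.int32(682), np.float64(0.6527), np.float64(0.2818)), (np.int32(417), np.float64(0.534), np.float64(0.1381)), (np.int32(412), np.float64(0.6492), np.float64(0.1286)), (np.int32(996), np.float64(0.6084), np.float64(0.0469)), (np.int32(390), np.float64(0.6519), np.float64(0.0402))]
green z pct [0.0307 0.053  0.0537 0.0543 0.055  0.0621 0.0765]
strap line x=a*y+b [-0.03579741  0.41289246] yrange 0.17346157993017944 0.3349416225544679
0.179 3 [0.4013 0.1824 0.0752] 0.075 0.3832 0.4121
0.187 214 [0.407  0.1871 0.0659] 0.078 0.3828 0.4145
0.195 101 [0.406  0.1953 0.0542] 0.056 0.3984 0.4135
0.203 112 [0.4056 0.2037 0.054 ] 0.056 0.3909 0.413
0.211 113 [0.4057 0.2115 0.054 ] 0.056 0.3908 0.4134
0.219 114 [0.4053 0.2196 0.0541] 0.056 0.3902 0.4129
0.227 124 [0.405  0.2277 0.054 ] 0.056 0.3901 0.4125
0.235 125 [0.4048 0.2358 0.0542] 0.056 0.3898 0.4124
0.243 125 [0.4046 0.2438 0.0541] 0.056 0.3896 0.4121
0.251 135 [0.4043 0.2516 0.0541] 0.056 0.3891 0.4115
0.259 134 [0.4039 0.2594 0.054 ] 0.056 0.3892 0.4113
0.267 144 [0.4037 0.2676
[... 456 characters left out ...]
1383 [0.3695 0.2028 0.04  ] [0.4382 0.3349 0.0489] ((403.55328369140625, 269.09698486328125), (65.71514892578125, 130.72276306152344), 1.9797234535217285)
0.024 4249 [0.3742 0.2033 0.0247] [0.4383 0.329  0.035 ] ((406.5508728027344, 265.65093994140625), (60.678836822509766, 124.78925323486328), 2.1342360973358154)
0.05 2793 [0.3713 0.1843 0.05  ] [0.4328 0.3363 0.056 ] ((394.0356140136719, 262.4419860839844), (149.89852905273438, 60.7165412902832), 82.76114654541016)
worktop 0.00014640381215291765
tray z [-0.00041375  0.00377817  0.00918932] [ 0.52021999 -0.03447002 -0.20974535] [0.5893 0.1067 0.0039] [0.5903 0.1001 0.0027] [0.5901 0.0979 0.0041] [0.5905 0.0947 0.0038] [0.5231 0.2099 0.2047]
```

Run:
```python
from h import *
a=.0358; H=np.array([.4011,.3305,.054]); ex=np.array([-a,1,0]); ex/=np.linalg.norm(ex); z=np.array([0,0,1.])
q=quat(down(a)); r=.146; p0=.089; g=np.array([0,0,-.019])
pt=lambda s:H+r*(-np.cos(s+p0)*ex+np.sin(s+p0)*z)+g
print(pt(0))
robot.movep(pt(0)+[0,-.002,.10],q)
robot.move_linear(pt(0)+[0,-.001,.003])
robot.clamp(20); print("w",robot.current_grip_width(),robot.current_contact_force().round(2))
for s in np.linspace(0,1.78,13)[1:]:
    robot.move_linear(pt(s)+[0,0,.003],feed=.12); print(round(s,2),robot.current_contact_force().round(1),round(robot.current_grip_width(),4))
robot.release(); e=robot.current_ee_pos(); print(e,robot.current_t())
robot.move_linear(e+[0,0,.07],feed=.25)
robot.movep([.48,.2,.19],quat(down(0)))
snap("wrist","w2"); print(robot.current_t())
```

```text
[0.40630278 0.18517095 0.04797685]
w 0.015581863389160636 [-1.97 -0.15  4.04]
0.15 [ 2.6 -2.   0.2] 0.0154
0.3 [ 1.4 -2.3  0. ] 0.0151
0.45 [ 2.5 -2.8  0.1] 0.0151
0.59 [ 0.8 -1.3  0.2] 0.0154
0.74 [ 0.3 -0.3  0.1] 0.0154
0.89 [ 1.1 -1.8  0.1] 0.0152
1.04 [ 0.3 -1.4  1.1] 0.0154
1.19 [ 1.6 -1.5  2.3] 0.0153
1.34 [ 1.6 -1.3  3.6] 0.0155
1.48 [ 1.5 -1.3  4.9] 0.0153
1.63 [ 0.7 -0.   6. ] 0.0152
1.78 [1.1 0.8 7.2] 0.0153
[0.39954225 0.37334379 0.17752586] 8.4167
9.7167
```

View pics/w2.png

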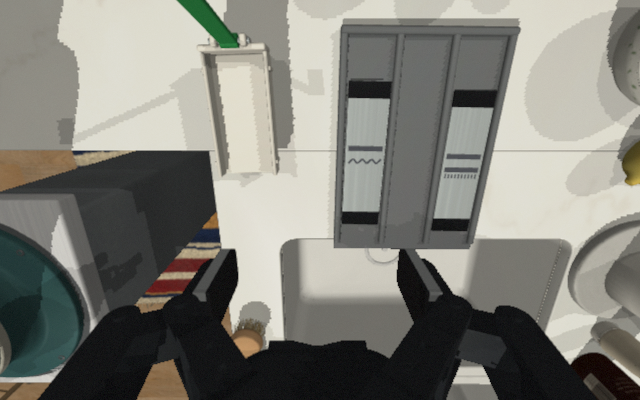

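```bash
cat >> h.py <<'E'
def drag(c,u,travel,off=.02,F=12):
    "press closed fingertips on insert centre c + off*u (u away from sink) and drag it by -travel*u"
    robot.clamp(20); q=quat(down(0)); s=np.array([*(np.array(c)+off*np.array(u)),0])
    robot.movep(s+[0,0,.05],q); robot.move_linear(s+[0,0,.012],feed=.15)
    f0=robot.current_contact_force()[2]
    hit=robot.move_linear(s+[0,0,-.004],feed=.01,stop_force=F); z=robot.current_ee_pos()[2]
    print("hit",hit,"z",round(z,4),"f",robot.current_contact_force().round(1),"f0",round(f0,1))
    n=int(np.ceil(travel/.012)); u3=np.array([*u,0]); zc=z
    for i in range(1,n+1):
        f=robot.current_contact_force()[2]-f0
        zc+=np.clip((f-F)*6e-5,-.0006,.0006)
        t=s-u3*travel*i/n; t[2]=zc; robot.move_linear(t,feed=.04)
        print(i,round(f,1),round(zc,4),robot.current_contact_force().round(1))
    e=robot.current_ee_pos(); robot.move_linear(e+[0,0,.06],feed=.2); robot.release()
def look(f):
    robot.movep([.48,.2,.19],quat(down(0))); return snap("wrist",f)
E
python3 - <<'E'
from h import *
p,d,K,T=load("w2"); W=pts(d,K,T); I=inserts(p,K,T); print(I)
a,b=[np.array(i[1:]) for i in I if i[1]<.56 and i[2]>.11]
c=(a+b)/2; u=(a-b)/np.linalg.norm(a-b); print(c,u)
tr=(c[1]-.085)-(.0945-.044); print("travel",tr)
drag(c,u,tr)
p,d,K,T=look("w3"); print(inserts(p,K,T),robot.current_t())
E
```

```text
[(np.int32(671), np.float64(0.5367), np.float64(0.291)), (np.int32(693), np.float64(0.6525), np.float64(0.2818)), (np.int32(421), np.float64(0.5333), np.float64(0.1381)), (np.int32(416), np.float64(0.6493), np.float64(0.1287)), (np.int32(1009), np.float64(0.6076), np.float64(0.046)), (np.int32(391), np.float64(0.651), np.float64(0.0389))]
[0.535   0.21455] [0.02223126 0.99975285]
travel 0.07905
hit True z 0.0056 f [-2.6 -0.6  9. ] f0 1.1
1 8.0 0.0053 [ 0.4 -0.9  8.7]
2 7.7 0.0051 [-0.6  0.1 11.1]
3 10.0 0.005 [ 0.2  1.1 12.3]
4 11.2 0.0049 [-0.7  1.5 12.9]
5 11.9 0.0049 [-0.5  1.8 12.5]
6 11.5 0.0049 [-0.3  1.2 14.4]
7 13.3 0.005 [ 0.2  0.9 12.5]
[(np.int32(682), np.float64(0.6526), np.float64(0.2818)), (np.int32(540), np.float64(0.5358), np.float64(0.2143)), (np.int32(415), np.float64(0.6494), np.float64(0.1287)), (np.int32(1006), np.float64(0.6085), np.float64(0.0455)), (np.int32(391), np.float64(0.6519), np.float64(0.0385)), (np.int32(332), np.float64(0.5328), np.float64(0.061))] 17.3083
```

```bash
cat >> h.py <<'E'
def pick(end_lo,end_hi,f,N=60):
    "end_lo/hi: centres of black ends (world xy), lo over the sink"
    a,b=np.array(end_hi),np.array(end_lo); u=(a-b)/np.linalg.norm(a-b); yaw=-np.arctan2(u[0],u[1])
    g=(a+b)/2-u*.063; q=quat(down(yaw)); print("grip at",g.round(4),"yaw",round(yaw,4))
    robot.release(); robot.movep([*g,.06],q); robot.move_linear([*g,-.0175],feed=.1)
    robot.clamp(N); print("w",robot.current_grip_width(),robot.current_contact_force().round(1))
    robot.move_linear([*g,.09],feed=.08); print("lifted w",robot.current_grip_width(),robot.current_contact_force().round(1))
    return snap("wrist",f)
E
python3 - <<'E'
from h import *
pick((.5328,.061),(.5358,.2143),"w4"); print(robot.current_ee_pos(),robot.current_t())
E
```

```text
grip at [0.5331 0.0747] yaw -0.0196
w 0.04404442523521386 [-0.7  0.1  6.1]
lifted w 0.043833342152534566 [-0.1 -0.7 -1. ]
[0.53281903 0.07459892 0.08956259] 21.25
```

View pics/w4.png

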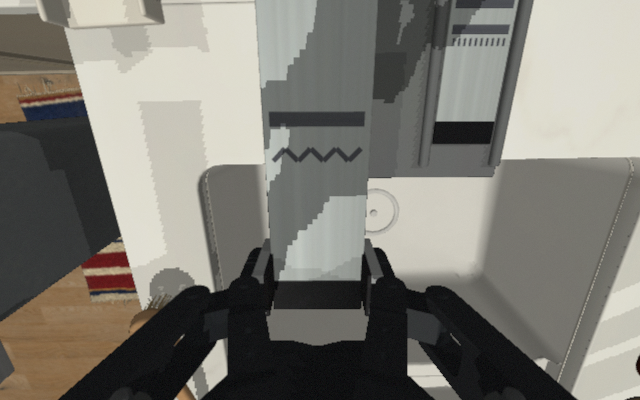

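```bash
cat >> h.py <<'E'
def held(f,rows=(10,265),cols=(282,352)):
    "pose of held insert in tool frame: pitch, centre"
    p,d,K,T=load(f); e,Rm=robot.current_ee_pos(),rot(robot.current_tool_rot()).as_matrix()
    W=(pts(d,K,T)-e)@Rm   # tool frame
    Q=W[rows[0]:rows[1],cols[0]:cols[1]].reshape(-1,3); Q=Q[abs(Q[:,2]-np.median(Q[:,2]))<.03]
    A=np.c_[Q[:,:2],np.ones(len(Q))]; c,*_=np.linalg.lstsq(A,Q[:,2],rcond=None)
    print("plane tool z = %.4f x + %.4f y + %.4f"%tuple(c),"std",np.std(A@c-Q[:,2]).round(5))
    # side edges of the light plate, from depth mask
    on=abs(W[...,2]-(W[...,:2]@c[:2]+c[2]))<.006; xs=[];ms=[]
    for r in range(*rows,8):
        k=np.nonzero(on[r,230:400])[0]
        if len(k)>20: xs.append(np.median(W[r,230+k,0])); ms.append((W[r,230+k,1].min()+W[r,230+k,1].max())/2)
    l=np.polyfit(xs,ms,1); print("centreline y=%.4f x + %.4f"%tuple(l))
    m=(p.max(2)<45); m[:268]=0; m[320:]=0; m[:,:272]=0; m[:,362:]=0; m&=on
    r=np.nonzero(m.sum(1)>50)[0]; print("black rows",r.min(),r.max(),"x",W[r.min(),318,0].round(4),W[r.max(),318,0].round(4))
    return c,l,W[r.min(),318,0]-.017+.085
E
python3 - <<'E'
from h import *
print(held("w4"))
p,d,K,T=load("w2"); W=pts(d,K,T); r=W[20:230,180:300].reshape(-1,3)
q=r[(r[:,2]>.040)&(r[:,2]<.049)]; print(cv2.minAreaRect((q[:,:2]*1000).astype(np.float32)))
# wall-top centreline
for y in np.arange(.21,.33,.012):
    g=q[abs(q[:,1]-y)<.004]; 
    L=g[g[:,0]<.403];Rr=g[g[:,0]>.403]
    if len(L)>3 and len(Rr)>3: print(round(y,3),np.percentile(L[:,0],[5,50,95]).round(4),np.percentile(Rr[:,0],[5,50,95]).round(4))
q=r[(r[:,2]>.026)&(r[:,2]<.034)]; print("floor",len(q),cv2.minAreaRect((q[:,:2]*1000).astype(np.float32)),np.median(q[:,2]))
E
```

```text
plane tool z = 0.0141 x + 0.0005 y + -0.0223 std 0.00063
centreline y=-0.0044 x + 0.0005
black rows 281 308 x -0.0052 -0.0217
(array([ 0.01406208,  0.00045741, -0.02233858]), array([-0.00439173,  0.00050047]), np.float64(0.0628190345824786))
((404.48101806640625, 269.1243591308594), (65.68045043945312, 129.380615234375), 2.1424756050109863)
0.21 [0.3761 0.3785 0.3795] [0.4336 0.4357 0.4373]
0.222 [0.3753 0.3779 0.3789] [0.4331 0.436  0.4381]
0.234 [0.3749 0.3776 0.3785] [0.4327 0.4349 0.4364]
0.246 [0.3745 0.3768 0.3782] [0.4323 0.4346 0.436 ]
0.258 [0.3742 0.377  0.3777] [0.4319 0.4342 0.4355]
0.27 [0.3739 0.3763 0.3774] [0.4315 0.4338 0.4353]
0.282 [0.3736 0.3762 0.3771] [0.4312 0.4333 0.4348]
0.294 [0.3733 0.3757 0.3765] [0.431  0.433  0.4345]
0.306 [0.371  0.375  0.3762] [0.4306 0.4328 0.4353]
0.318 [0.3725 0.3749 0.3757] [0.43   0.4325 0.4336]
floor 6220 ((406.9639892578125, 265.9636535644531), (60.746639251708984, 124.37015533447266), 1.9603599309921265) 0.030229606790662417
```

```bash
cat >> h.py <<'E'
def caddy(p,d,K,T,near=(.4045,.264)):
    "origin xy and slope dx/dy of caddy from depth of its wall tops (strap up)"
    W=pts(d,K,T).reshape(-1,3); W=W[(abs(W[:,0]-near[0])<.07)&(abs(W[:,1]-near[1])<.11)]
    q=W[(W[:,2]>.043)&(W[:,2]<.0485)]; y0=np.percentile(q[:,1],1); ys=[];xs=[]
    for y in np.arange(y0+.01,y0+.105,.006):
        g=q[abs(q[:,1]-y)<.004,0]
        if len(g)>8 and .055<np.ptp(g)<.07: ys.append(y); xs.append((g.min()+g.max())/2)
    l=np.polyfit(ys,xs,1); yo=y0+.0595; print("caddy y0 %.4f origin (%.4f,%.4f) slope %.4f n %d"%(y0,np.polyval(l,yo),yo,l[0],len(ys)))
    return np.polyval(l,yo),yo,l[0]
def place(cx,cy,sl,cent,off,tilt,zfloor,cxoff=-.033):
    "lower the held insert (tool-frame centre cent,off; direction tilt) onto zfloor in the caddy"
    ex=np.array([sl,1,0]); ex/=np.linalg.norm(ex); yaw=-np.arctan2(ex[0],ex[1])+tilt; q=quat(down(yaw))
    P=np.array([cx,cy,0])+(cxoff-cent)*ex; P[0]-=off; print("place TCP",P.round(4),"yaw",round(yaw,4))
    robot.movep(P+[0,0,.08],q); robot.move_linear(P+[0,0,zfloor+.006-.0177],feed=.08)
    hit=robot.move_linear(P+[0,0,zfloor-.0177-.0035],feed=.01,stop_force=3); print("hit",hit,robot.current_ee_pos().round(4),robot.current_contact_force().round(1))
    robot.release(); print("t",robot.current_t())
    e=robot.current_ee_pos(); robot.move_linear(e+[0,0,.07],feed=.15)
E
python3 - <<'E'
from h import *
caddy(*load("w2"))
robot.movep([.53,.17,.15],quat(down(0)))
c=caddy(*snap("wrist","w5"))
if abs(c[0]-.4045)<.006 and abs(c[1]-.264)<.008:
    place(*c,.0628,.0002,-.0044,.030)
    look("w6"); print(robot.current_t())
E
```

```text
caddy y0 0.2063 origin (0.4045,0.2658) slope -0.0350 n 16
caddy y0 0.2060 origin (0.4046,0.2655) slope -0.0365 n 16
place TCP [0.4079 0.1697 0.    ] yaw 0.0321
hit True [0.4078 0.1697 0.0095] [0.6 0.2 3. ]
t 24.6667
25.9333
```

View pics/w6.png

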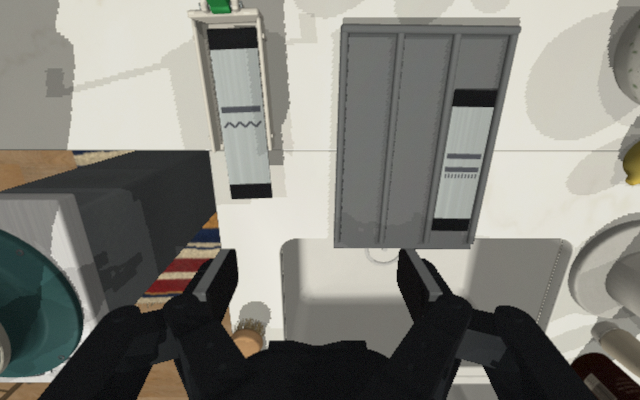

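Run:
```python
from h import *
p,d,K,T=load("w6"); print(inserts(p,K,T)); c=caddy(p,d,K,T)
b=(p.max(2)<50).astype(np.uint8); b[:,:190]=0;b[:,290:]=0;b[250:]=0
n,l,s,ce=cv2.connectedComponentsWithStats(b); print([(s[i].tolist(),ray(*ce[i],K,T,.0325).round(4)) for i in range(1,n) if s[i,4]>80])
W=pts(d,K,T).reshape(-1,3); Q=W[(abs(W[:,0]-.405)<.018)&(W[:,1]>.155)&(W[:,1]<.31)&(abs(W[:,2]-.032)<.008)]
A=np.c_[Q[:,:2],np.ones(len(Q))]; print(np.linalg.lstsq(A,Q[:,2],rcond=None)[0], np.median(Q[:,2]))
```

```text
[(np.int32(693), np.float64(0.6527), np.float64(0.2818)), (np.int32(414), np.float64(0.6498), np.float64(0.1288)), (np.int32(998), np.float64(0.6074), np.float64(0.0455)), (np.int32(390), np.float64(0.6507), np.float64(0.0387))]
caddy y0 0.2321 origin (0.4007,0.2916) slope -0.0397 n 16
[([207, 28, 50, 21, 953], array([0.399 , 0.3352, 0.0325])), ([190, 151, 26, 90, 1708], array([0.3481, 0.182 , 0.0325])), ([230, 184, 42, 15, 536], array([0.4053, 0.1826, 0.0325]))]
[1.38954645e-03 8.91671870e-05 3.21390683e-02] 0.032724994321883916
```

Run:
```python
from h import *
a,b=np.array([.6527,.2818]),np.array([.6496,.1288])
c=(a+b)/2; u=(a-b)/np.linalg.norm(a-b); tr=(c[1]-.085)-(.0924-.046); print("travel",tr)
drag(c,u,tr)
p,d,K,T=look("w7"); I=inserts(p,K,T); print(I,robot.current_t()); caddy(p,d,K,T,near=(.4007,.2916))
snap("top","t2",(130,90,300,250),4)
```

```text
travel 0.07389999999999998
hit True z 0.0056 f [-2.5  0.4  9. ] f0 0.5
1 8.5 0.0054 [-0.6 -3.9  6.6]
2 6.1 0.0051 [-0.5  0.8  8.8]
3 8.3 0.0049 [-0.2  1.9 11.5]
4 11.0 0.0048 [ 0.4  2.6 11.5]
5 11.0 0.0047 [ 0.1  3.8 11.5]
6 10.9 0.0047 [-0.   3.3 12.7]
7 12.2 0.0047 [-0.5  2.1 12.4]
[(np.int32(571), np.float64(0.6519), np.float64(0.2236)), (np.int32(998), np.float64(0.6091), np.float64(0.045)), (np.int32(671), np.float64(0.6524), np.float64(0.052))] 33.8833
caddy y0 0.2321 origin (0.4007,0.2916) slope -0.0387 n 16
```

View pics/t2.png

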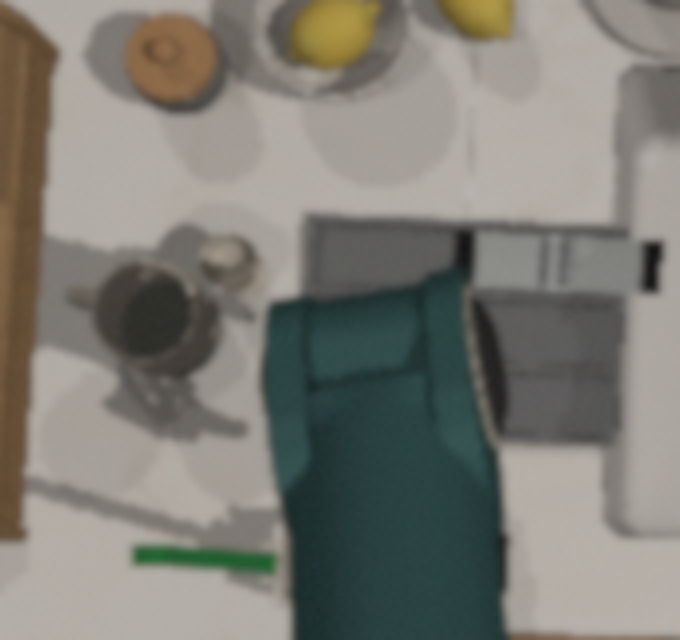

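Run:
```python
from h import *
u=np.array([.02,.9998]); c=np.array([.6519,.2236])-.0765*u
drag(c,u,.015,off=.03,F=14)
p,d,K,T=look("w8"); I=inserts(p,K,T); print(I,robot.current_t())
a=[np.array(i[1:]) for i in I if i[2]>.15][0]; b=a-.153*u
print("end past lip",.0924-(b[1]-.0085))
cv2.imwrite("pics/w8c.png",cv2.resize(p[60:300,380:540],None,fx=2.5,fy=2.5)[:,:,::-1])
```

```text
hit True z 0.0056 f [-2.9 -0.7 10. ] f0 -0.1
1 10.1 0.0054 [-1.2 -2.4  7.2]
2 7.3 0.005 [-0.3  2.9  9.5]
[(np.int32(578), np.float64(0.6524), np.float64(0.2172)), (np.int32(1002), np.float64(0.6092), np.float64(0.0452)), (np.int32(626), np.float64(0.6538), np.float64(0.0483))] 39.6417
end past lip 0.0366694
```

```bash
sed -i 's/g=(a+b)\/2-u\*.063/g=(a+b)\/2-u*goff/; s/def pick(end_lo,end_hi,f,N=60)/def pick(end_lo,end_hi,f,N=60,goff=.063)/' h.py
python3 - <<'E'
from h import *
u=np.array([.02,.9998]); a=np.array([.6522,.2172]); b=a-.153*u
pick(b,a,"w9",70,.067); print(robot.current_ee_pos(),robot.current_t())
print(held("w9"))
E
```

```text
grip at [0.6493 0.0737] yaw -0.02
w 0.043264252169532426 [-2.2  0.2  7.6]
lifted w 0.04337582581546467 [-0.9  0.1 -0.7]
[0.64909025 0.0736303  0.08949496] 43.7917
plane tool z = 0.0227 x + 0.0007 y + -0.0222 std 0.00064
centreline y=-0.0022 x + 0.0005
black rows 275 302 x -0.0012 -0.017
(array([ 0.02273499,  0.00068634, -0.0222312 ]), array([-0.00216944,  0.00051486]), np.float64(0.06676983058330045))
```

View pics/w9.png

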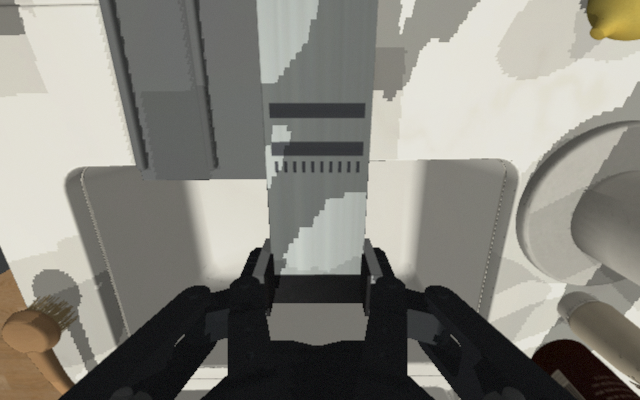

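```bash
python3 - <<'E'
from h import *
g=np.array([.6491,.0657]); q=quat(down(-.02))
robot.move_linear([*g,-.005],feed=.12); print(robot.move_linear([*g,-.018],feed=.012,stop_force=2.5),robot.current_ee_pos())
robot.release(); robot.move_linear([*g,.06],feed=.15)
p,d,K,T=look("w10"); I=inserts(p,K,T); print(I); caddy(p,d,K,T,near=(.4007,.2916))
u=np.array([.02,.9998]); a=[np.array(i[1:]) for i in I if i[2]>.15][0]; b=a-.153*u; c=(a+b)/2
print("past lip",.0924-(b[1]-.0085)); g=c-.064*u
q=quat(down(-.02)); robot.movep([*g,.06],q); robot.move_linear([*g,-.007],feed=.1)
robot.clamp(70); print("w",robot.current_grip_width(),robot.current_contact_force().round(1))
robot.move_linear([*g,.09],feed=.08); print("lifted w",robot.current_grip_width())
snap("wrist","w11"); print(robot.current_t())
E
python3 -c "
from h import *
print(held('w11'))"
```

```text
True [ 0.6490355   0.06560207 -0.01702535]
[(np.int32(565), np.float64(0.6517), np.float64(0.2088)), (np.int32(998), np.float64(0.6086), np.float64(0.0446)), (np.int32(584), np.float64(0.654), np.float64(0.0439))]
caddy y0 0.2318 origin (0.4007,0.2913) slope -0.0378 n 16
past lip 0.04506939999999999
w 0.043083317259485984 [-1.6  1.4  4.9]
lifted w 0.04283659698324211
51.5417
plane tool z = 0.0217 x + 0.0004 y + -0.0115 std 0.00064
centreline y=-0.0025 x + 0.0006
black rows 268 293 x -0.0041 -0.0207
(array([ 0.02173429,  0.0004347 , -0.01154106]), array([-0.00248492,  0.00055589]), np.float64(0.06388159337954871))
```

View pics/w11.png

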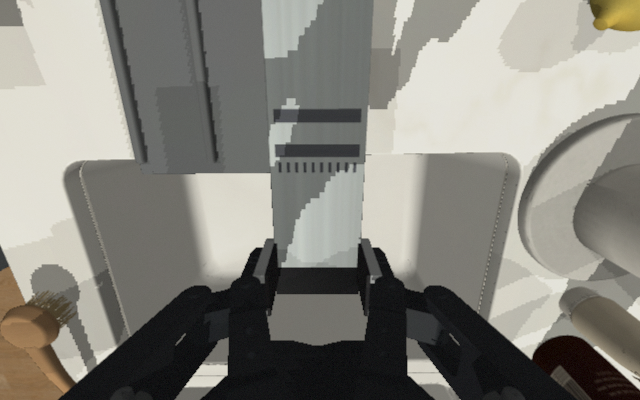

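Run:
```python
from h import *
robot.movep([.55,.19,.17],quat(down(0)))
cx,cy,sl=caddy(*snap("wrist","w12"),near=(.4007,.2913))
assert abs(cx-.4007)<.006 and abs(cy-.2913)<.008
ex=np.array([sl,1,0]); ex/=np.linalg.norm(ex); yaw=-np.arctan2(ex[0],ex[1])-.0025
Rt=down(yaw)*R.from_rotvec([0,-.055,0]); q=quat(Rt); v=Rt.apply([.1489,.0002,-.0058])
P=lambda z:np.array([cx,cy,0])+.052*ex+[0,0,z]-v
print(P(.0325),Rt.apply([1,0,0]))
robot.movep(P(.10),q); robot.move_linear(P(.040),feed=.08)
print(robot.move_linear(P(.030),feed=.01,stop_force=2),robot.current_ee_pos().round(4),robot.current_contact_force().round(1))
robot.release(); robot.sleep(.3); print(robot.current_t())
e=robot.current_ee_pos(); robot.move_linear(e+[0,0,.08],feed=.15)
p,d,K,T=look("w13"); c=caddy(p,d,K,T,near=(.4007,.2913))
b=(p.max(2)<50).astype(np.uint8); b[:,:190]=0;b[:,290:]=0;b[250:]=0
n,l,s,ce=cv2.connectedComponentsWithStats(b); print([(s[i].tolist(),ray(*ce[i],K,T,.035).round(4)) for i in range(1,n) if s[i,4]>80])
W=pts(d,K,T).reshape(-1,3); Q=W[(abs(W[:,0]-.402)<.018)&(W[:,1]>.18)&(W[:,1]<.335)&(abs(W[:,2]-.034)<.01)]
A=np.c_[Q[:,:2],np.ones(len(Q))]; print(np.linalg.lstsq(A,Q[:,2],rcond=None)[0].round(4), np.median(Q[:,2]))
cv2.imwrite("pics/w13c.png",cv2.resize(p[0:240,160:320],None,fx=2.5,fy=2.5)[:,:,::-1])
```

```text
caddy y0 0.2319 origin (0.4007,0.2914) slope -0.0362 n 16
[0.40364029 0.1944351  0.03489414] [-0.03364664  0.99792081 -0.05497228]
False [0.4037 0.1945 0.0324] [ 0.3 -0.8 -1.2]
55.8667
caddy y0 0.2322 origin (0.4006,0.2917) slope -0.0378 n 16
[([206, 27, 51, 23, 1005], array([0.3995, 0.3346, 0.035 ])), ([190, 151, 25, 90, 1680], array([0.3493, 0.1823, 0.035 ])), ([229, 185, 42, 15, 557], array([0.4052, 0.1818, 0.035 ]))]
[0.0012 0.0002 0.0347] 0.03522880969574477
```

View pics/w13c.png

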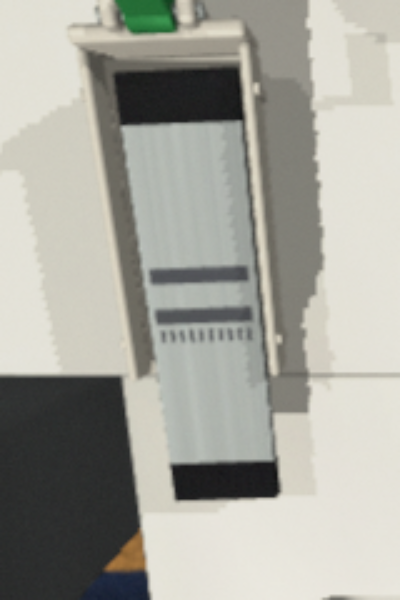

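Run:
```python
from h import *
p,d,K,T=snap("top","t3"); m=green(p,(150,210,215,245)); v,u=np.nonzero(m); print(u.min(),u.max(),v.min(),v.max())
G=pts(d,K,T)[m]; print("green pts z max",np.percentile(G[:,2],[50,90,98]).round(3), G[G[:,2]>np.percentile(G[:,2],90)].mean(0).round(4))
a=.0375; ex=np.array([-a,1,0]); H=np.array([.4006,.2917,.054])+.067*ex
for s in(1.6,1.7,1.78,1.85,1.9):
    t=s+.089; P=H+.146*(-np.cos(t)*ex+np.array([0,0,np.sin(t)])); Q=H+.152*(-np.cos(t-.1)*ex+np.array([0,0,np.sin(t-.1)]))
    print(s,P.round(4),proj(P,K,T).round(1),proj(Q,K,T).round(1))
print(robot.current_t())
```

```text
164 194 227 231
green pts z max [0.153 0.196 0.781] [0.3788 0.2866 0.5824]
1.6 [0.3974 0.3759 0.199 ] [[179.1 227.4]] [[183.7 227.2]]
1.7 [0.3969 0.3903 0.1965] [[174.2 227.4]] [[178.3 227.3]]
1.78 [0.3965 0.4016 0.1936] [[170.4 227.5]] [[174.2 227.3]]
1.85 [0.3961 0.4113 0.1902] [[167.3 227.6]] [[170.7 227.4]]
1.9 [0.3959 0.418  0.1874] [[165.2 227.7]] [[168.3 227.5]]
57.1667
```

Run:
```python
from h import *
a=.0375; ex=np.array([-a,1,0]); H=np.array([.4006,.2917,.054])+.067*ex; z=np.array([0,0,1.])
q=quat(down(a)); pt=lambda s:H+.146*(-np.cos(s+.089)*ex+np.sin(s+.089)*z)+[0,0,-.016]
robot.movep(pt(1.86)+[0,0,.08],q); robot.move_linear(pt(1.86),feed=.12); print(robot.current_contact_force().round(1))
robot.clamp(20); print("w",robot.current_grip_width())
for s in np.r_[np.linspace(1.86,.12,13)[1:],.02]:
    robot.move_linear(pt(s),feed=.12); print(round(s,2),robot.current_contact_force().round(1),round(robot.current_grip_width(),4))
robot.release(); e=robot.current_ee_pos(); robot.move_linear(e+[0,0,.1],feed=.2)
p,d,K,T=look("w14"); print(robot.current_t())
m=green(p,(150,0,290,230)); G=pts(d,K,T)[m]
for y in np.arange(.205,.37,.016):
    g=G[abs(G[:,1]-y)<.008]; 
    if len(g): print(round(y,3),len(g),np.median(g,0).round(4))
cv2.imwrite("pics/w14c.png",cv2.resize(p[0:240,160:320],None,fx=2.5,fy=2.5)[:,:,::-1])
```

```text
[-0.7 -1.   0.8]
w 0.015393434446661546
1.72 [-1.3  0.1 -0. ] 0.0154
1.57 [-1.3 -0.   1.8] 0.015
1.42 [ 0.1  0.  -1.4] 0.0153
1.28 [ 0.1 -0.  -3.5] 0.0153
1.14 [-1.5  0.6 -3.1] 0.0157
0.99 [-0.8  0.5 -3.5] 0.0154
0.84 [-0.1  0.8 -2.6] 0.0151
0.7 [-0.   1.2 -2.5] 0.0154
0.55 [-0.9 -1.1 -0.1] 0.0154
0.41 [ 0.  -3.7  1.6] 0.0155
0.26 [ 0.5 -3.2  1.3] 0.0155
0.12 [-0.2 -2.6  1.3] 0.0154
0.02 [ 0.3 -2.6  0.9] 0.0153
65.55
0.205 115 [0.4058 0.2118 0.0753]
0.221 291 [0.4043 0.2196 0.0543]
0.237 254 [0.4037 0.2373 0.0541]
0.253 274 [0.403  0.2532 0.0541]
0.269 280 [0.4026 0.269  0.0541]
0.285 326 [0.4024 0.2851 0.0542]
0.301 323 [0.4018 0.3014 0.0542]
0.317 345 [0.4012 0.3171 0.0543]
0.333 382 [0.4006 0.333  0.0541]
0.349 446 [0.4004 0.3501 0.0554]
0.365 24 [0.4    0.3575 0.0599]
```

View pics/w14c.png

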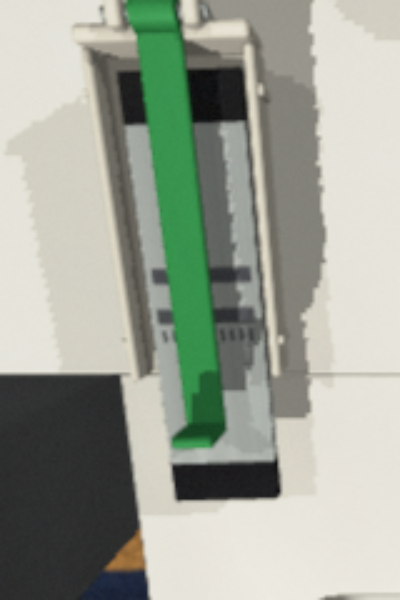

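Run:
```python
from h import *
robot.movep([.49,-.30,.25],quat(down(0)))
p,d,K,T=snap("wrist","l1"); W=pts(d,K,T); h=p.astype(int)
m=((h[...,0]>90)&(h[...,0]>2*h[...,1])&(h[...,0]>2*h[...,2])).astype(np.uint8)
n,l,s,c=cv2.connectedComponentsWithStats(m)
for i in range(1,n):
    if s[i,4]>30: print("red",s[i].tolist(),c[i].round(1),np.median(W[l==i],0).round(4),W[l==i][:,2].max().round(4))
g=green(p,(0,0,640,400)).astype(np.uint8); n,l,s,c=cv2.connectedComponentsWithStats(g)
for i in range(1,n):
    if s[i,4]>8: print("green",s[i].tolist(),c[i].round(1),np.median(W[l==i],0).round(4))
print(robot.current_t())
```

```text
red [90, 158, 127, 19, 1357] [155.1 167.6] [-0.265  -0.5368 -0.8928] 0.3927
red [95, 184, 125, 16, 1494] [159.3 191.2] [-0.2704 -0.6515 -0.893 ] 0.3927
red [308, 264, 19, 19, 264] [317.7 273.3] [ 0.4921 -0.3892  0.1435] 0.3927
green [280, 254, 7, 6, 17] [283.4 256.7] [ 0.4504 -0.3996  0.0961]
67.425
```

View pics/l1.png

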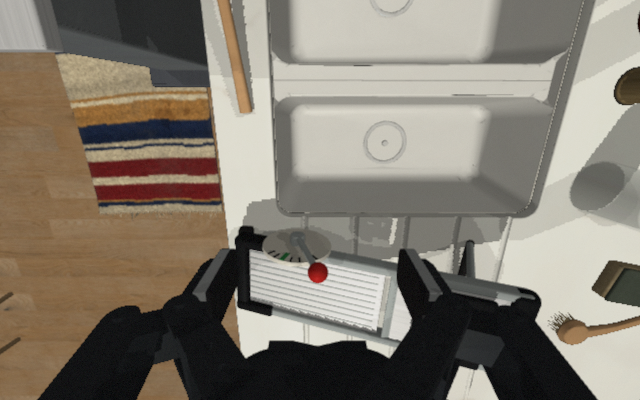

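Run:
```python
from h import *
p,d,K,T=load("l1"); W=pts(d,K,T)
A,B=W[247,262],W[290,500]; print(A.round(3),B.round(3))
# slicer body yaw: points 0.03..0.085 high in the slicer area, from the top picture
p2,d2,K2,T2=load("t3"); V=pts(d2,K2,T2).reshape(-1,3); s=V[(V[:,2]>.03)&(V[:,2]<.09)&(V[:,0]>.36)&(V[:,0]<.8)&(V[:,1]<-.35)&(V[:,1]>-.56)]
r=cv2.minAreaRect((s[:,:2]*1000).astype(np.float32)); print(len(s),r)
e=np.linalg.eigh(np.cov(s[:,:2].T))[1][:,1]; print("yaw",np.arctan2(e[1],e[0]))
```

```text
[ 0.416 -0.412  0.052] [ 0.7   -0.424  0.125]
2721 ((539.4189453125, -459.90234375), (144.75643920898438, 343.0561218261719), 87.06280517578125)
yaw 3.1104977719463602
```

Run:
```python
from h import *
yw=-.10; xs=np.array([np.cos(yw),np.sin(yw),0]); z=np.array([0,0,1.]); q=quat(down(yw))
k=np.array([.4925,-.3945,.136]); q0=1.2
piv=k-.082*(np.sin(q0-.87)*xs+np.cos(q0-.87)*z); print("piv",piv)
piv[2]=.058; piv[0]=.4649; 
pt=lambda s:piv+.082*(np.sin(s-.87)*xs+np.cos(s-.87)*z)+[0,0,-.017]
print(pt(q0))
robot.movep(pt(q0)+[0,0,.08],q); robot.move_linear(pt(q0),feed=.12); f=robot.current_contact_force(); print(f.round(1))
robot.clamp(20); print("w",robot.current_grip_width())
for s in np.linspace(q0,.5,7)[1:]:
    robot.move_linear(pt(s),feed=.08); print(round(s,2),robot.current_contact_force().round(1),round(robot.current_grip_width(),4))
robot.release(); e=robot.current_ee_pos(); robot.move_linear(e+[0,0,.09],feed=.2)
robot.movep([.49,-.30,.25],quat(down(0)))
p,d,K,T=snap("wrist","l2"); W=pts(d,K,T); h=p.astype(int)
m=((h[...,0]>90)&(h[...,0]>2*h[...,1])&(h[...,0]>2*h[...,2])).astype(np.uint8); m[:220]=0
n,l,s,c=cv2.connectedComponentsWithStats(m)
for i in range(1,n):
    if s[i,4]>30: print("red",s[i].tolist(),c[i].round(1),np.median(W[l==i],0).round(4))
print(robot.current_t(),"expect px",proj(pt(.5)+[0,0,.017],K,T),proj(pt(.4)+[0,0,.017],K,T),proj(pt(.6)+[0,0,.017],K,T))
cv2.imwrite("pics/l2c.png",cv2.resize(p[210:330,220:400],None,fx=4,fy=4,interpolation=cv2.INTER_CUBIC)[:,:,::-1])
```

```text
piv [ 0.46606122 -0.39184727  0.05842453]
[ 0.49133878 -0.3945      0.11857547]
[-0.5  0.4 -0. ]
w 0.020235634622234454
1.08 [3.4 1.4 4.7] 0.0206
0.97 [3.  3.2 8.3] 0.0202
0.85 [-1.6  2.2  6.8] 0.0205
0.73 [-0.9  1.3  6.8] 0.02
0.62 [-1.3  1.1  7.7] 0.0202
0.5 [-0.4 -2.6  1.2] 0.0204
red [256, 262, 20, 18, 263] [265.6 270.2] [ 0.4375 -0.3861  0.143 ]
72.7833 expect px [[265.36619319 267.58313849]] [[258.96537756 265.18074269]] [[272.28213519 269.63559394]]
```

View pics/l2c.png

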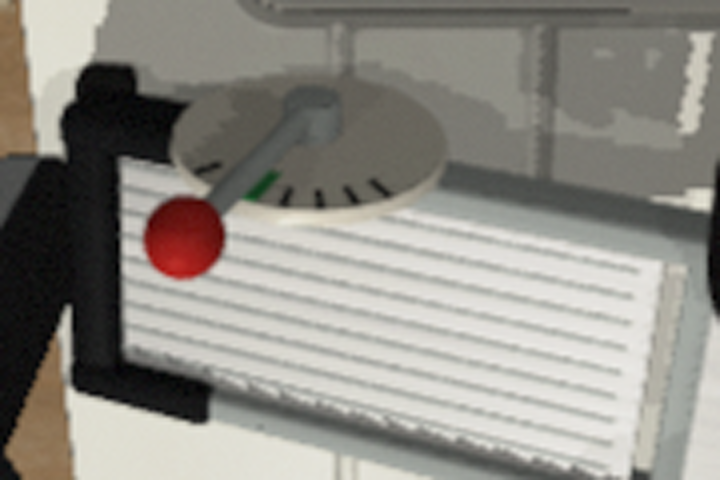

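Run:
```python
from h import *
p,d,K,T=load("l2"); W=pts(d,K,T)
a,b=ray(250,250,K,T,.06),ray(380,277,K,T,.06); v=b-a; yw=np.arctan2(v[1],v[0]); print("groove yaw",yw)
print("surface z",W[262,300],W[275,370])
yw0=yw
for yw in(-.10,yw0):
    xs=np.array([np.cos(yw),np.sin(yw),0]); ys=np.array([-xs[1],xs[0],0])
    gm=np.array([.4504,-.3996,.0961]) # mark, on disc front
    # pivot from the mark: 0.37 rad forward of upright; lever plane 10..13 mm in front (+y)
    piv=gm+.040*np.sin(.37)*xs-.040*np.cos(.37)*np.array([0,0,1])+.012*ys
    hub=W[236:240,296:301].reshape(-1,3).mean(0)
    C=T[:3,3]; s=np.median(W[263:279,258:274].reshape(-1,3),0); 
    # knob centre: ray of its disc centre, at its top-surface nearest depth + radius
    top=W[270,266]; dirn=(top-C)/np.linalg.norm(top-C); kc=top+.011*dirn
    for nm,P in(("mark",piv),("hub",hub)):
        r=kc-P; print(round(yw,3),nm,P.round(4),"knob",kc.round(4),"q",(.87+np.arctan2(r@xs,r[2])).round(3),"R",np.hypot(r@xs,r[2]).round(4),"dy",(r@ys).round(4))
    # same for the start picture
```

```text
groove yaw -0.23303658046720896
surface z [ 0.47039056 -0.40158001  0.10393532] [ 0.55917682 -0.43429558  0.08293776]
-0.1 mark [ 0.466  -0.3891  0.0588] knob [ 0.4363 -0.3907  0.1362] q 0.507 R 0.0828 dy -0.0045
-0.1 hub [ 0.4659 -0.3887  0.0671] knob [ 0.4363 -0.3907  0.1362] q 0.47 R 0.0751 dy -0.0049
-0.233 mark [ 0.4672 -0.3913  0.0588] knob [ 0.4363 -0.3907  0.1362] q 0.497 R 0.0831 dy -0.0066
-0.233 hub [ 0.4659 -0.3887  0.0671] knob [ 0.4363 -0.3907  0.1362] q 0.481 R 0.0747 dy -0.0088
```

Run:
```python
from h import *
p,d,K,T=look("w15"); print(robot.current_t(),robot.current_contact_force().round(1))
m=green(p,(150,0,290,230)); G=pts(d,K,T)[m]
print([np.median(G[abs(G[:,1]-y)<.008],0).round(4).tolist() for y in(.237,.285,.333)])
b=(p.max(2)<50).astype(np.uint8); b[:,:190]=0;b[:,290:]=0;b[250:]=0
n,l,s,ce=cv2.connectedComponentsWithStats(b); print([(s[i].tolist(),ray(*ce[i],K,T,.035).round(4)) for i in range(1,n) if s[i,4]>80])
```

```text
74.6583 [ 0.4 -0.3  0.6]
[[0.4036, 0.237, 0.0542], [0.4026, 0.2844, 0.0543], [0.4006, 0.3333, 0.0542]]
[([208, 29, 10, 21, 166], array([0.3823, 0.3332, 0.035 ])), ([235, 28, 24, 21, 445], array([0.4144, 0.3343, 0.035 ])), ([190, 151, 25, 90, 1643], array([0.3495, 0.1816, 0.035 ])), ([229, 185, 43, 15, 551], array([0.406 , 0.1812, 0.035 ]))]
```

View pics/w15.png

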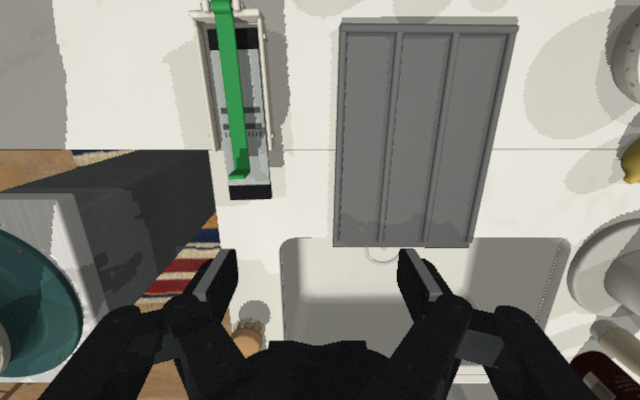

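```bash
python3 -c "
from station import robot
robot.sign_off(); print(robot.current_t())"
```

```text
the job is handed in; nothing more can be done
the job is handed in; nothing more can be done
```

The slicer is packed up and I handed the job in at about 75 s of the 210 s; sign-off gave no verdict.

**What I did:**
- I swung the strap up.
- I slid the two inserts present (wavy and fine; there was no coarse one) out over the sink.
- I laid them both in the caddy's channel and followed the strap back down.
- I pinched the lever's red knob and moved it to the green mark.

**Along the way:**
- The caddy turned up about 26 mm further along +y after the first insert was laid. I took this for the expected knock, but I can't rule out that the robot caused it. I re-measured it and carried on.
- The fine insert slid less than commanded and needed a second drag. I also set it back in the tray once and took it nearer the fingertips, so the fingers would clear the insert already in the caddy.
- The fine insert was let go slightly tilted without a contact signal, and it settled flat.

**Last checks:**
- **Inserts:** the fine insert, on top, lies flat with its centre about 33 mm from the caddy's origin toward the open end. It is within 1 mm of the channel's middle. The stack's top is at 35 mm, as expected for two plates. The wavy insert beneath was measured well placed before it was covered, and not separately after that.
- **Strap:** level at 54 mm, the same as at the start.
- **Lever:** 0.47 to 0.51 rad by different estimates (0.40 to 0.60 allowed). My estimates of the slicer's yaw disagreed, from about -0.10 to -0.23 rad, but this hardly changes the lever angle.
- **Surroundings:** the tray is empty. I planned no contact with the brush, mug or egg cup, but did not measure them again at the end.

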